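# Make up an ink kit and a colour kit

### The arm

A 7-joint arm with a two-finger parallel gripper is mounted at the origin on a cart in front of the work surface, level with it; the furniture and walls round the work are solid. World frame = base frame: x ahead of the robot, y to its left, z up, the work surface at z = 0. Lengths are in m, angles in degrees, forces in N, time in s.
With the tool pointing down it reaches from about 0.425 to 0.875 m from the base axis. Payload 4.7 kg.
Tool frame: the origin (TCP) lies between the finger pads; the fingertips stand 8 mm ahead of it and the grasp point (between the pads) lies 11 mm behind it (env.tip_extent is the distance from the TCP to the fingertips, in m); z points along the fingers, y is the line along which they close (so a half turn about z gives the same grasp; the last joint's range is limited). The gripper opens to 87 mm and grips with 3 to 60 N. Pads are 19 mm wide; open, the fingers measure 117 mm over their backs; the gripper's body (75 mm by 190 mm) begins 51 mm behind the grasp point.
Start: joints at [-66.801, 18.392, -4.016, 83.108, 1.295, 78.541, -3.26], TCP at [0.248, 0.601, 0.231] pointing down, gripper open.
Joint ranges: [-163.93, 163.93], [-17.29, 119.83], [-79.2, 71.16], [3.27, 140.29], [-89.18, 269.18], [5.43, 117.66], [-154.24, 154.24]. Speed limits (degrees/s): [147.25, 147.25, 180, 180, 180, 180, 180].

### API

Orientations are given as [roll, pitch, yaw] about the fixed x, y, z axes, in that order (R = Rz(yaw) Ry(pitch) Rx(roll)).
In Python, from cell import sensors, vision, workorder, env gives the robot as it stands.
- The arm moves only by the tool drive_tool, never from a script. Its argument "moves" is a list of rows, each an object of numbers: "x", "y", "z": the shift along the tool's x, y, z in mm; "rx", "ry", "rz": the turn, a rotation vector about the tool's x, y, z in rad; "fingers": the closure, from -1 (fully open) to 1 (shut). In form: [{"x": .., "y": .., "z": .., "rx": .., "ry": .., "rz": .., "fingers": ..}, ...]. A call has 1 to 20 rows; each row is the pose to reach, as a shift and turn from the pose commanded when the call began, along the tool's axes at that moment; what a row does not reach only later rows make up. A row lasts 1/8 s, in which the tool goes at most 62.5 mm and 10.7 degrees, less where a joint would pass 70% of its speed; a pose out of reach is approached as far as the arm can. A call with a gripper value outside its range is refused whole. The fingers move at their own pace and stop on an object; "force" is the grip in N (left out, the last holds). Time passes only in rows, so rows that repeat a pose let the fingers close. It gives the time, the measured TCP pose, the force, the opening and the grip force at its end, in the units of the state.
- sensors.get_obs(): the state, without advancing time (a new reading comes with each control period).
- vision.read_camera(name): name is "scene" or "top" or "wrist"; returns a dict with "image" (480x640x3 uint8, red, green, blue), "fx", "fy", "cx", "cy" (pixels), "k1" (the pictures are not rectified: a ray, as slopes to the right and down, at radius r is drawn at 1 + k1 r^2 times it, then the intrinsics apply), "R" (3x3) and "t" (3): a world point X has camera coordinates R X + t. Camera axes: x right, y down, z forward; pixel columns grow to the right and rows downward; lengths in m; the calibration is good to about 2 mm. A picture is of the moment at which its call begins. There is no depth.
- workorder.sign_off(): hands the job in; it is judged then, once.
The state is a dict: "time_s": time; "qpos": joint angles; "joint_velocities": joint speeds; "effort": joint torques, N m; "tool_pos": TCP position; "tool_rot": TCP orientation; "force": force on the tool from outside, world axes, zero at the start; "wrist_torque": the same for the moment, N m; "grip_width": finger opening in m; "grasp_force": force on a finger pad.
Only numpy, scipy, OpenCV 4.12 (cv2) and the standard library are available. Lean on these libraries where they do the work, as an engineer would, in place of code of your own. Each camera call takes 0.05 s, during which the arm holds its last target. There are 200 camera calls.

### The job

Make up the two kits from the stock standing between the trays: the ink stone, the ink stick and the dropper bottle go into the larger tray as the ink kit, the pigment jar and the gum tin into the smaller tray as the colour kit. Set each thing down, right way up and without dropping it, in the recess cut for it so that it sits fully down on the felt, and leave the mortar, the water pot and the tape roll where they are.

Things in the scene. Friction and masses are not known exactly. Their poses are not given: they have to be found in the camera images.
- ink_tray: The larger tray. Low fixed wooden tray, pale card insert, 172 x 160 mm (x by y). Origin: centre of underside. Felt recess floors at z 4 mm, insert top 11, rim 12 (recesses 7 deep). Recess centres (x, y): ink stone (40, 0), rectangle 75 x 111; ink stick (-41, 26), slot 31 x 84 crossed at its middle by an equally deep finger notch 69 x 36; dropper bottle (-41, -48), round hole 40 across.
- colour_tray: The smaller tray. Low fixed wooden tray, pale card insert, 110 x 160 mm (x by y). Origin: centre of underside. Felt recess floors at z 4 mm, insert top 11, rim 12 (recesses 7 deep). Recess centres (x, y): gum tin (0, 26), round hole 80 across; pigment jar (0, -46), round hole 40 across (same as the bottle's hole in the other tray).
- ink_stone: Black oblong ink stone with an uneven outline, 63 (x) by 99 (y) by 21 (z) mm, 0.3 kg nominal. Lies flat, well side up; origin at the centre of its underside, y along its length. Grasp it across its 63 mm width from above; its sides can be held 10 mm above its underside and up.
- ink_stick: Flat black moulded ink stick, 19 (x) by 72 (y) by 10 (z) mm, 24 g nominal. Lies flat; origin at the centre of its underside, y along its length. Grasp it across its 19 mm width.
- dropper_bottle: Amber glass bottle with a black dropper cap, 28 mm diameter, 86 mm tall, 50 g nominal, standing. Origin at the centre of its underside, z up. Grasp round the body, the lowest 49 mm (above that, the narrow neck and cap cannot be gripped).
- pigment_jar: Clear glass jar of white pigment with a glass stopper, 27 mm diameter, 61 mm tall, 45 g nominal, standing. Origin at the centre of its underside, z up. Grasp round the body, the lowest 43 mm.
- gum_tin: Round flat tin with a blue lid, 68 mm diameter, 24 mm tall, 60 g nominal. Origin at the centre of its underside, z up. Grasp across its diameter from above.
- mortar: Bystander: white porcelain mortar, 85 mm diameter, 49 mm tall, loose. Origin at the centre of its underside.
- water_pot: Bystander: celadon green water pot, 69 mm diameter, 54 mm tall, loose. Origin at the centre of its underside.
- tape_roll: Bystander: roll of paper tape lying flat, 69 mm diameter, 18 mm tall, loose. Origin at the centre of its underside.
Things that resemble listed ones, but are neither listed nor needed, are in the scene too. What is shaped like the pigment_jar but green or red is not meant.

How it is judged:
By the outcome, as a careful person would: the job done as asked, in the order asked, and still so for the second after the job is handed in, with the robot touching nothing.
It also fails if it takes over 128 s, if anything falls off the work surface, if the arm or the gripper's body presses on something with over 40 N, if the wrist force passes 120 N, or if a joint passes its speed limit or range.

## Working session

There is one attempt and no reset: what is moved stays moved. The work goes in short steps, Python scripts to look and compute and a tool call to move; the robot and the scene stay as the last step left them, time stands still between calls to the robot, and variables do not carry over. Pictures are saved under pics/ and viewed, at most 14 in all, crops included, and the job is handed in when it is done.

Besides the shell and the picture viewer there is one more tool, called after ">>>" by a JSON object that holds its "api" and its "payload", one argument or row to a line. drive_tool: Moves the arm, as the interface text tells. Its arguments: {"type":"object","properties":{"moves":{"type":"array"},"force":{"type":"number"}},"required":["moves"]}

```bash
ls; mkdir -p pics; python3 - <<'E'
from cell import sensors, vision, workorder, env
import cv2
print(sensors.get_obs(), env.tip_extent)
for n in("top","scene"):
    c=vision.read_camera(n); cv2.imwrite(f"pics/{n}0.png",c["image"][:,:,::-1]); print(n,c["fx"],c["cx"],c["cy"],c["k1"],c["R"],c["t"])
E
```

```text
pics
{'time_s': 0.0, 'qpos': array([-66.80191145,  18.44015475,  -4.01618095,  83.17419727,
         1.29340707,  78.5413326 ,  -3.25847466]), 'joint_velocities': array([-0.11458735,  0.02186861,  0.05060983,  0.06695865,  0.11619683,
        0.05293792,  0.09357054]), 'effort': array([-2.06433656e-04, -4.91289282e+01, -4.04192526e-01, -3.12523091e+01,
       -6.39458187e-02,  4.37100639e-02,  1.68855240e-04]), 'tool_pos': array([0.24741914, 0.60048686, 0.22945535]), 'tool_rot': array([-1.79889473e+02,  3.97555617e-03,  1.57613473e+02]), 'force': array([-0.00694141,  0.17633246,  0.28703966]), 'wrist_torque': array([ 0.02203569,  0.04095028, -0.01516404]), 'grasp_force': 0.0, 'grip_width': 0.08691470150850449} 0.008
top 545.2571480476522 310.91636179970226 247.77111495377744 -0.08474621991918438 [[-0.00871097 -0.99976636 -0.01978238]
 [-0.99604316  0.01042488 -0.08825725]
 [ 0.08844286  0.0189353  -0.99590126]] [0.01867024 0.55413622 1.08786235]
scene 473.2495197287666 317.57531046003186 237.47577988376764 -0.08833518769018103 [[-0.56882399 -0.82224416 -0.01880991]
 [-0.36345545  0.27182097 -0.89107435]
 [ 0.73779361 -0.5000279  -0.45346741]] [0.3057076  0.24095744 0.5575111 ]
```

View pics/top0.png

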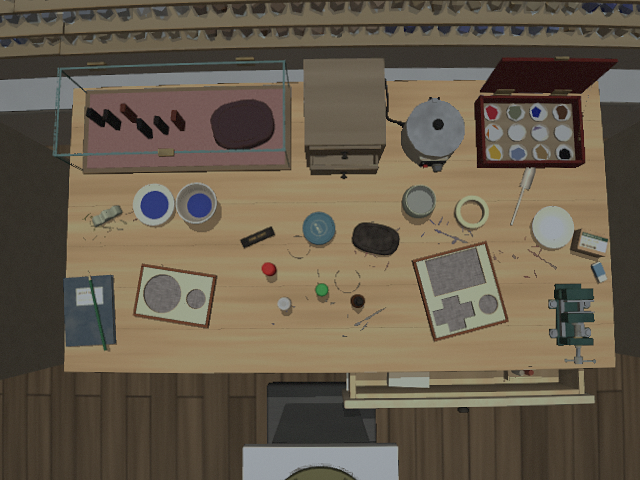

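View pics/scene0.png

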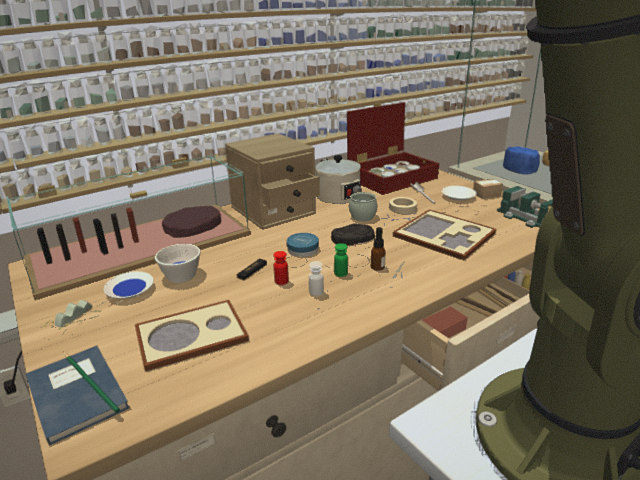

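The top view (right = -y, down = -x) shows the colour tray at (175,296) and the ink tray at (460,290). The stock stands between them: stick (258,237), tin (319,228), stone (376,238), jar (285,304) and bottle (358,301). The red jar (269,269) and green jar (321,289) are decoys. The scene view agrees with this.

```bash
cat > h.py <<'E'
import numpy as np, cv2
from cell import sensors, vision, workorder, env
def ray(c,uv):
    K=np.array([[c["fx"],0,c["cx"]],[0,c["fy"],c["cy"]],[0,0,1.]])
    n=cv2.undistortPoints(np.float64(uv).reshape(-1,1,2),K,np.array([c["k1"],0,0,0.])).reshape(-1,2)
    R,t=np.array(c["R"]),np.array(c["t"])
    return -R.T@t, np.c_[n,np.ones(len(n))]@R
def onz(c,uv,z):
    o,d=ray(c,uv); return o+d*((z-o[2])/d[:,2])[:,None]
def blobs(mask,amin):
    k,_=cv2.findContours(mask.astype(np.uint8)*255,cv2.RETR_EXTERNAL,cv2.CHAIN_APPROX_NONE)
    return [b for b in k if cv2.contourArea(b)>amin]
def rect(c,b,z):
    p=onz(c,b.reshape(-1,2).astype(float),z)[:,:2]
    (x,y),(w,h),a=cv2.minAreaRect((p*1000).astype(np.float32))
    if w>h: w,h,a=h,w,a-90     # a: angle of short axis from x; long = a+90
    return np.round([x,y,w,h,(a+90)%180],1)
E
cat > m.py <<'E'
from h import *
c=vision.read_camera("top"); im=c["image"]; hsv=cv2.cvtColor(im,cv2.COLOR_RGB2HSV); H,S,V=[hsv[...,i].astype(int) for i in range(3)]
def roi(m,x0,y0,x1,y1):
    o=np.zeros_like(m); o[y0:y1,x0:x1]=m[y0:y1,x0:x1]; return o
def show(n,m,z,amin=30):
    for b in blobs(m,amin): print(n,rect(c,b,z),b.reshape(-1,2).mean(0).round(1),cv2.contourArea(b))
print("cam",(-np.array(c["R"]).T@c["t"]).round(3))
show("stone",roi(V<70,345,215,405,260),.012,200)
show("stick",roi(V<70,235,222,280,252),.010)
show("tin",roi((H>85)&(H<125)&(S>70),295,205,340,250),.024,200)
show("bottle",roi(V<75,345,290,372,312),.086)
show("jar",roi((S<60)&(V>110),272,292,297,316),.061)
cream=(S<70)&(V>150)
cream=(V>140)&(S<75)
for n,r in(("inkT",(405,235,515,345)),("colT",(125,255,225,335))):
    show(n,roi(cream,*r),.011,300)
    show(n+" rec",roi((S<60)&(V<140)&(V>60),*r),.004,100)
# print HSV samples
for n,(u,v) in dict(jar=(285,304),cream=(150,275) ,cream2=(205,315),felt=(162,294),felt2=(455,272),wood=(300,270),bottle=(358,301),stone=(376,238),tin=(319,228),stick=(258,237)).items(): print(n,hsv[v,u])
a=cv2.resize(im[200:345,230:520],None,fx=2.7,fy=2.7,interpolation=cv2.INTER_CUBIC); cv2.imwrite("pics/crop1.png",a[:,:,::-1])
E
python3 m.py
```

```text
cam [ 0.456 -0.008  1.133]
stone [ 573.4 -119.7   60.7   95.9   76.8] [375.1 238.5] 1143.0
stick [579.3 125.   19.2  70.  114.3] [257.4 236.9] 261.0
tin [595.4  -3.   62.6  64.  134.5] [318.7 227.9] 743.5
bottle [445.8 -75.9  22.9  24.9  89.4] [357.4 301. ] 130.0
jar [442.5  67.9  23.6  24.9 134.5] [283.3 303.2] 118.5
inkT [ 464.6 -293.1  147.1  159.5   14. ] [460.5 291.8] 3256.0
inkT rec [ 417.9 -279.3   70.8   85.   103.9] [454.5 313. ] 896.5
inkT rec [ 436.6 -351.4   37.7   39.3  178.3] [488.2 303.7] 270.5
inkT rec [ 504.6 -284.7   79.   113.   103.8] [455.1 270.7] 1905.5
colT [459.9 298.8  97.2 146.7  80.8] [174.  295.1] 3154.0
colT rec [452.5 254.1  39.3  39.3 116. ] [195.4 298.2] 267.5
colT rec [464.6 325.9  76.7  79.5   0.5] [161.6 293. ] 1089.0
jar [ 36   9 140]
cream [ 38  38 162]
cream2 [ 39  32 161]
felt [ 15  19 108]
felt2 [ 15  19 109]
wood [ 19  88 153]
bottle [12 34 37]
stone [ 0 23 45]
tin [ 91  50 107]
stick [18 89 72]
```

View pics/crop1.png

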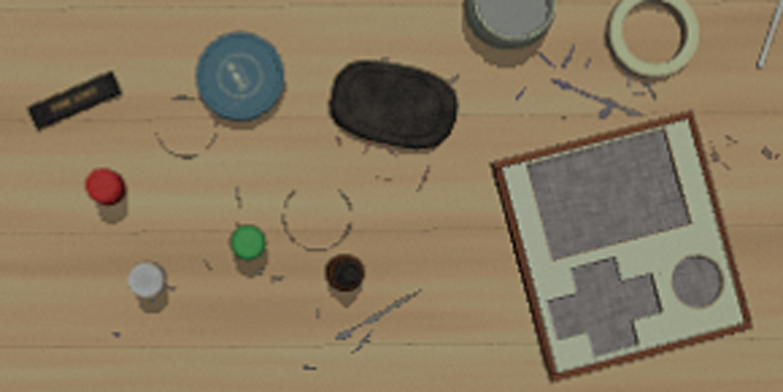

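```bash
cat > go.py <<'E'
import sys
from h import *
from scipy.spatial.transform import Rotation as Ro
o=sensors.get_obs(); p=np.array(o["tool_pos"])*1000; R=Ro.from_euler("xyz",o["tool_rot"],degrees=True)
print("t",round(o["time_s"],2),"pos",p.round(1),"rot",np.round(o["tool_rot"],1),"w",round(o["grip_width"]*1000,1),"g",round(o["grasp_force"],1),"F",np.round(o["force"],1),"q7",round(o["qpos"][6]))
def go(x,y,z,yaw):   # mm, deg -> shift in tool axes, turn
    T=Ro.from_euler("xyz",[180,0,yaw],degrees=True)
    print("move",R.inv().apply(np.array([x,y,z])-p).round(1),"rot",(R.inv()*T).as_rotvec().round(3))
if len(sys.argv)>4: go(*map(float,sys.argv[1:5]))
E
python3 go.py 573.4 -119.7 150 76.8
```

```text
t 0.15 pos [247.5 600.6 229.7] rot [-179.9    0.   157.6] w 87.2 g 0.0 F [ 0.2  0.5 -0.7] q7 -3
move [-575.7 -541.7   80.6] rot [-1.00e-03  1.00e-03  1.41e+00]
```

>>> {"api": "drive_tool", "payload": {
  "moves": [
    {"x": -576, "y": -542, "z": 81, "rz": 1.41, "fingers": -1},
    {"x": -576, "y": -542, "z": 81, "rz": 1.41, "fingers": -1},
    {"x": -576, "y": -542, "z": 81, "rz": 1.41, "fingers": -1},
    {"x": -576, "y": -542, "z": 81, "rz": 1.41, "fingers": -1},
    {"x": -576, "y": -542, "z": 81, "rz": 1.41, "fingers": -1},
    {"x": -576, "y": -542, "z": 81, "rz": 1.41, "fingers": -1},
    {"x": -576, "y": -542, "z": 81, "rz": 1.41, "fingers": -1},
    {"x": -576, "y": -542, "z": 81, "rz": 1.41, "fingers": -1},
    {"x": -576, "y": -542, "z": 81, "rz": 1.41, "fingers": -1},
    {"x": -576, "y": -542, "z": 81, "rz": 1.41, "fingers": -1},
    {"x": -576, "y": -542, "z": 81, "rz": 1.41, "fingers": -1},
    {"x": -576, "y": -542, "z": 81, "rz": 1.41, "fingers": -1},
    {"x": -576, "y": -542, "z": 81, "rz": 1.41, "fingers": -1},
    {"x": -576, "y": -542, "z": 81, "rz": 1.41, "fingers": -1},
    {"x": -576, "y": -542, "z": 81, "rz": 1.41, "fingers": -1},
    {"x": -576, "y": -542, "z": 81, "rz": 1.41, "fingers": -1},
    {"x": -576, "y": -542, "z": 81, "rz": 1.41, "fingers": -1},
    {"x": -576, "y": -542, "z": 81, "rz": 1.41, "fingers": -1}
  ]
}}

```text
invalid input at $.moves[0]: expected keys x, y, z, rx, ry, rz, fingers
```

```bash
python3 - <<'E'
from h import *
c=vision.read_camera("wrist"); im=c["image"]; cv2.imwrite("pics/w1.png",im[:,:,::-1])
print("cam",(-np.array(c["R"]).T@c["t"]).round(3))
V=im.max(2)
for b in blobs(V<70,3000): print(rect(c,b,.012),b.reshape(-1,2).mean(0),cv2.contourArea(b))
E
python3 go.py 573.4 -119.7 18 76.8
```

```text
cam [0.173 0.632 0.383]
[425.  514.4 313.6 781.4  69.5] [367.40619355 375.95587097] 66047.5
t 0.2 pos [247.5 600.7 229.9] rot [-179.9    0.   157.6] w 86.8 g 0.0 F [0.3 0.2 0.6] q7 -3
move [-575.7 -541.7  212.6] rot [-1.00e-03  1.00e-03  1.41e+00]
```

View pics/w1.png

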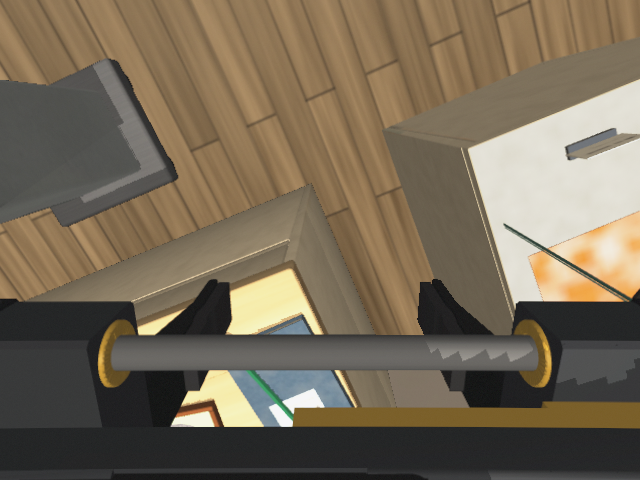

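The move was refused because every row needs all keys. The wrist view is therefore from the start pose: bare desk edge, with the fingers near row 300.

>>> {"api": "drive_tool", "payload": {
  "moves": [
    {"x": -576, "y": -542, "z": 81, "rx": 0, "ry": 0, "rz": 1.41, "fingers": -1},
    {"x": -576, "y": -542, "z": 81, "rx": 0, "ry": 0, "rz": 1.41, "fingers": -1},
    {"x": -576, "y": -542, "z": 81, "rx": 0, "ry": 0, "rz": 1.41, "fingers": -1},
    {"x": -576, "y": -542, "z": 81, "rx": 0, "ry": 0, "rz": 1.41, "fingers": -1},
    {"x": -576, "y": -542, "z": 81, "rx": 0, "ry": 0, "rz": 1.41, "fingers": -1},
    {"x": -576, "y": -542, "z": 81, "rx": 0, "ry": 0, "rz": 1.41, "fingers": -1},
    {"x": -576, "y": -542, "z": 81, "rx": 0, "ry": 0, "rz": 1.41, "fingers": -1},
    {"x": -576, "y": -542, "z": 81, "rx": 0, "ry": 0, "rz": 1.41, "fingers": -1},
    {"x": -576, "y": -542, "z": 81, "rx": 0, "ry": 0, "rz": 1.41, "fingers": -1},
    {"x": -576, "y": -542, "z": 81, "rx": 0, "ry": 0, "rz": 1.41, "fingers": -1},
    {"x": -576, "y": -542, "z": 81, "rx": 0, "ry": 0, "rz": 1.41, "fingers": -1},
    {"x": -576, "y": -542, "z": 81, "rx": 0, "ry": 0, "rz": 1.41, "fingers": -1},
    {"x": -576, "y": -542, "z": 81, "rx": 0, "ry": 0, "rz": 1.41, "fingers": -1},
    {"x": -576, "y": -542, "z": 81, "rx": 0, "ry": 0, "rz": 1.41, "fingers": -1},
    {"x": -576, "y": -542, "z": 81, "rx": 0, "ry": 0, "rz": 1.41, "fingers": -1},
    {"x": -576, "y": -542, "z": 81, "rx": 0, "ry": 0, "rz": 1.41, "fingers": -1},
    {"x": -576, "y": -542, "z": 81, "rx": 0, "ry": 0, "rz": 1.41, "fingers": -1},
    {"x": -576, "y": -542, "z": 81, "rx": 0, "ry": 0, "rz": 1.41, "fingers": -1}
  ]
}}

```text
time_s: 2.45
tool_pos: [0.5738, -0.1187, 0.1498]
tool_rot: [180.0, -0.0, 76.9]
force: [-0.1, -0.1, 0.1]
grip_width: 0.0868
grasp_force: 0.0
```

```bash
python3 - <<'E'
from h import *
c=vision.read_camera("wrist"); im=c["image"]; cv2.imwrite("pics/w2.png",im[:,:,::-1])
print("cam",(-np.array(c["R"]).T@c["t"]).round(3), np.array(c["R"])[2].round(2))
V=im.max(2)
for b in blobs(V<70,3000): print(rect(c,b,.012),b.reshape(-1,2).mean(0),cv2.contourArea(b))
E
python3 go.py 573.4 -119.7 18 76.8
```

```text
cam [ 0.593 -0.039  0.303] [-0.07 -0.29 -0.96]
[ 535.1 -263.9  210.8  614.7  166.9] [326.01553449 382.17798841] 74960.0
[ 575.  -118.8   61.    97.3   76.9] [325.5955414  222.05414013] 8026.0
[787.1 -94.9  48.3 165.6  90.4] [618.86970173 130.9466248 ] 6333.5
[732.  -73.6  35.2 158.8  90. ] [527.76923077 103.81262327] 8807.5
t 2.5 pos [ 573.8 -118.9  149.8] rot [180.   -0.   76.9] w 86.9 g 0.0 F [ 0.7  0.  -0.4] q7 4
move [ -0.9  -0.3 131.8] rot [ 0.    -0.     0.001]
```

View pics/w2.png

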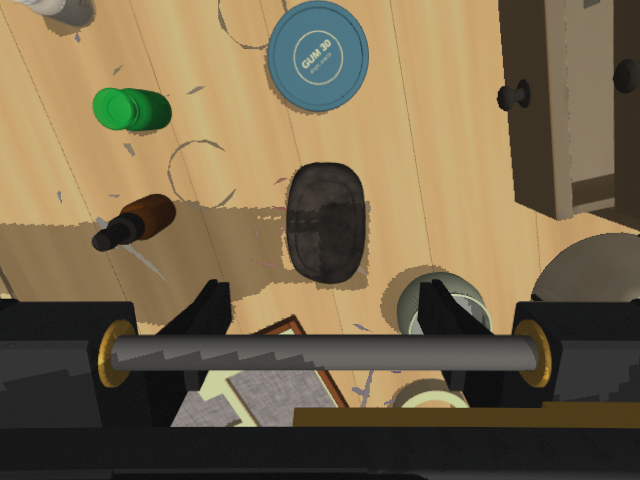

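The wrist view shows the stone centred at (325,222), the tin at (318,56), and the water pot clear of the fingers. It measures (575,-119), within 2 mm of the top view, so I'll grasp.

>>> {"api": "drive_tool", "payload": {
  "force": 30,
  "moves": [
    {"x": -1, "y": 0, "z": 50, "rx": 0, "ry": 0, "rz": 0, "fingers": -1},
    {"x": -1, "y": 0, "z": 95, "rx": 0, "ry": 0, "rz": 0, "fingers": -1},
    {"x": -1, "y": 0, "z": 122, "rx": 0, "ry": 0, "rz": 0, "fingers": -1},
    {"x": -1, "y": 0, "z": 131, "rx": 0, "ry": 0, "rz": 0, "fingers": -1},
    {"x": -1, "y": 0, "z": 131, "rx": 0, "ry": 0, "rz": 0, "fingers": -1},
    {"x": -1, "y": 0, "z": 131, "rx": 0, "ry": 0, "rz": 0, "fingers": 1},
    {"x": -1, "y": 0, "z": 131, "rx": 0, "ry": 0, "rz": 0, "fingers": 1},
    {"x": -1, "y": 0, "z": 131, "rx": 0, "ry": 0, "rz": 0, "fingers": 1},
    {"x": -1, "y": 0, "z": 131, "rx": 0, "ry": 0, "rz": 0, "fingers": 1},
    {"x": -1, "y": 0, "z": 131, "rx": 0, "ry": 0, "rz": 0, "fingers": 1},
    {"x": -1, "y": 0, "z": 131, "rx": 0, "ry": 0, "rz": 0, "fingers": 1}
  ]
}}

```text
time_s: 3.88
tool_pos: [0.5738, -0.1205, 0.019]
tool_rot: [180.0, -0.0, 76.8]
force: [-0.9, -0.1, 5.0]
grip_width: 0.059
grasp_force: 29.8
```

```bash
python3 go.py 503.7 -285 90 103.9
```

```text
t 3.88 pos [ 573.8 -120.5   19. ] rot [180.   -0.   76.8] w 59.0 g 29.8 F [-0.9 -0.1  5. ] q7 9
move [-176.1  -30.7  -71.1] rot [ 0.001 -0.    -0.473]
```

>>> {"api": "drive_tool", "payload": {
  "force": 30,
  "moves": [
    {"x": 0, "y": 0, "z": -15, "rx": 0, "ry": 0, "rz": 0, "fingers": 1},
    {"x": 0, "y": 0, "z": -40, "rx": 0, "ry": 0, "rz": 0, "fingers": 1},
    {"x": -10, "y": -2, "z": -65, "rx": 0, "ry": 0, "rz": 0, "fingers": 1},
    {"x": -35, "y": -6, "z": -75, "rx": 0, "ry": 0, "rz": -0.08, "fingers": 1},
    {"x": -65, "y": -11, "z": -75, "rx": 0, "ry": 0, "rz": -0.18, "fingers": 1},
    {"x": -95, "y": -17, "z": -75, "rx": 0, "ry": 0, "rz": -0.28, "fingers": 1},
    {"x": -125, "y": -22, "z": -75, "rx": 0, "ry": 0, "rz": -0.38, "fingers": 1},
    {"x": -155, "y": -27, "z": -75, "rx": 0, "ry": 0, "rz": -0.45, "fingers": 1},
    {"x": -170, "y": -30, "z": -73, "rx": 0, "ry": 0, "rz": -0.473, "fingers": 1},
    {"x": -176, "y": -31, "z": -71, "rx": 0, "ry": 0, "rz": -0.473, "fingers": 1},
    {"x": -176, "y": -31, "z": -71, "rx": 0, "ry": 0, "rz": -0.473, "fingers": 1}
  ]
}}

```text
time_s: 5.25
tool_pos: [0.503, -0.2845, 0.0894]
tool_rot: [-180.0, -0.0, 103.9]
force: [0.2, 0.5, -2.8]
grip_width: 0.0587
grasp_force: 29.6
```

```bash
python3 - <<'E'
from h import *
for n in("wrist",):
    c=vision.read_camera(n); cv2.imwrite("pics/w3.png",c["image"][:,:,::-1])
E
python3 go.py 503.7 -285 23 103.9
```

```text
t 5.3 pos [ 503.5 -283.9   89.4] rot [-180.    -0.   103.9] w 59.0 g 29.6 F [ 0.4  0.3 -2.6] q7 50
move [-1.1 -0.  66.4] rot [-0.    -0.001  0.001]
```

View pics/w3.png

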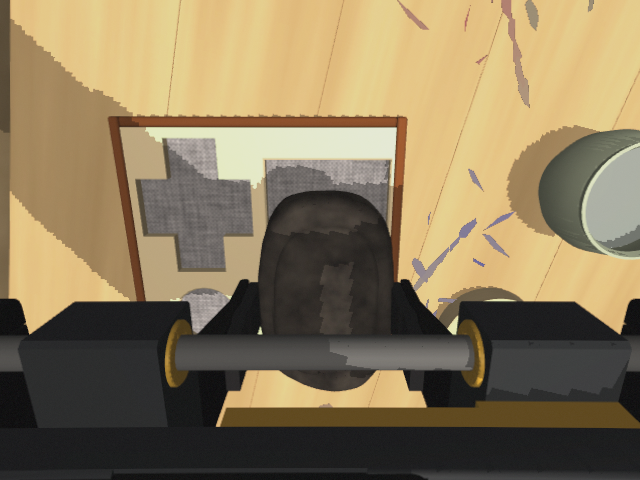

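The stone hangs level over its recess, which spans columns 264–391, and the stone is centred on column 326. I'll check the tray numerically from this view.

```bash
python3 - <<'E'
from h import *
c=vision.read_camera("wrist")
P=onz(c,[(265,159),(391,159),(112,117),(406,117)],.011)*1000
a=np.deg2rad(13.9); A=np.array([[np.cos(a),np.sin(a)],[-np.sin(a),np.cos(a)]])
print(((P[:,:2]-[464.9,-294.6])@A.T).round(1))
b=blobs(cv2.inRange(cv2.cvtColor(c["image"],cv2.COLOR_RGB2HSV),(0,0,40),(180,60,125))[:290,130:258]>0,1000)
for q in b: print(rect(c,q+[130,0],.004))
E
```

```text
[[  5.2  58.8]
 [ 79.8  58.8]
 [-81.   82.3]
 [ 87.2  82.5]]
[ 417.3 -284.5   71.7   74.6  168.4]
```

>>> {"api": "drive_tool", "payload": {
  "force": 30,
  "moves": [
    {"x": 0.5, "y": 1, "z": 20, "rx": 0, "ry": 0, "rz": 0, "fingers": 1},
    {"x": 0.5, "y": 1, "z": 40, "rx": 0, "ry": 0, "rz": 0, "fingers": 1},
    {"x": 0.5, "y": 1, "z": 55, "rx": 0, "ry": 0, "rz": 0, "fingers": 1},
    {"x": 0.5, "y": 1, "z": 61, "rx": 0, "ry": 0, "rz": 0, "fingers": 1},
    {"x": 0.5, "y": 1, "z": 65, "rx": 0, "ry": 0, "rz": 0, "fingers": 1},
    {"x": 0.5, "y": 1, "z": 66.5, "rx": 0, "ry": 0, "rz": 0, "fingers": 1},
    {"x": 0.5, "y": 1, "z": 66.5, "rx": 0, "ry": 0, "rz": 0, "fingers": 1},
    {"x": 0.5, "y": 1, "z": 66.5, "rx": 0, "ry": 0, "rz": 0, "fingers": 1}
  ]
}}

```text
time_s: 6.35
tool_pos: [0.5044, -0.2842, 0.0235]
tool_rot: [180.0, 0.0, 103.9]
force: [-0.3, 0.3, -3.0]
grip_width: 0.059
grasp_force: 29.6
```

>>> {"api": "drive_tool", "payload": {
  "force": 30,
  "moves": [
    {"x": 0, "y": 0, "z": 0.5, "rx": 0, "ry": 0, "rz": 0, "fingers": 1},
    {"x": 0, "y": 0, "z": 1, "rx": 0, "ry": 0, "rz": 0, "fingers": 1},
    {"x": 0, "y": 0, "z": 1, "rx": 0, "ry": 0, "rz": 0, "fingers": 1}
  ]
}}

```text
time_s: 6.72
tool_pos: [0.5044, -0.2842, 0.0231]
tool_rot: [179.9, -0.0, 103.9]
force: [-2.3, 0.1, 4.3]
grip_width: 0.0588
grasp_force: 29.8
```

Contact confirmed (+4 N). I'll release and lift.

>>> {"api": "drive_tool", "payload": {
  "force": 30,
  "moves": [
    {"x": 0, "y": 0, "z": 0, "rx": 0, "ry": 0, "rz": 0, "fingers": 0.2},
    {"x": 0, "y": 0, "z": 0, "rx": 0, "ry": 0, "rz": 0, "fingers": -0.6},
    {"x": 0, "y": 0, "z": 0, "rx": 0, "ry": 0, "rz": 0, "fingers": -0.7},
    {"x": 0, "y": 0, "z": -5, "rx": 0, "ry": 0, "rz": 0, "fingers": -0.7},
    {"x": 0, "y": 0, "z": -40, "rx": 0, "ry": 0, "rz": 0, "fingers": -0.7},
    {"x": 0, "y": 0, "z": -80, "rx": 0, "ry": 0, "rz": 0, "fingers": -0.7},
    {"x": 0, "y": 0, "z": -120, "rx": 0, "ry": 0, "rz": 0, "fingers": -0.7},
    {"x": 0, "y": 0, "z": -120, "rx": 0, "ry": 0, "rz": 0, "fingers": -0.7}
  ]
}}

```text
time_s: 7.72
tool_pos: [0.5063, -0.2855, 0.1459]
tool_rot: [179.6, 0.2, 103.9]
force: [-0.2, 0.3, 0.3]
grip_width: 0.0739
grasp_force: 0.0
```

```bash
python3 - <<'E'
from h import *
c=vision.read_camera("wrist"); cv2.imwrite("pics/w4.png",c["image"][:,:,::-1])
V=c["image"].max(2)
for b in blobs(V[:290]<65,3000): print(rect(c,b,.016),b.reshape(-1,2).mean(0),cv2.contourArea(b))
E
python3 go.py 579.3 125 110 114.3
```

```text
[ 504.7 -281.9   61.6   97.5  104.1] [322.12962963 218.72222222] 8588.0
t 7.78 pos [ 505.1 -284.6  143.8] rot [1.798e+02 1.000e-01 1.039e+02] w 73.8 g 0.0 F [-0.7 -1.3 -0.7] q7 49
move [379.8 170.5  33.7] rot [ 0.003  0.002 -0.181]
```

View pics/w4.png

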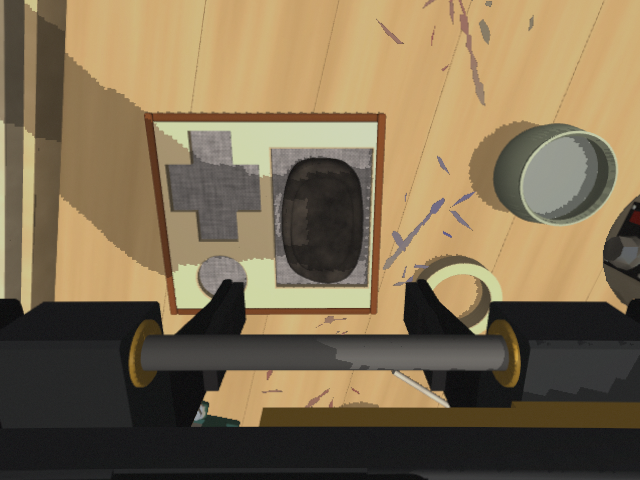

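The stone sits squarely in its recess at image (323,219), with a gap all round. Next is the stick.

```bash
python3 - <<'E'
from h import *
c=vision.read_camera("wrist")
S=c["image"].max(2)-c["image"].min(2).astype(int); V=c["image"].max(2)
m=(S<30)&(V<135)&(V>50); m[:120]=0;m[298:]=0;m[:,:165]=0;m[:,268:]=0
for b in blobs(m,800):
    print(rect(c,b,.006),b.reshape(-1,2).mean(0),cv2.contourArea(b))
print(onz(c,[(213.5,186),(222,277),(322,218)],.009).round(4))
E
python3 go.py 579.3 125 130 114.3
```

```text
[ 416.  -282.6   72.4   75.3  155.2] [211.81218274 190.67005076] 5492.0
[[ 0.4175 -0.2736  0.009 ]
 [ 0.4358 -0.3452  0.009 ]
 [ 0.5024 -0.2782  0.009 ]]
t 7.83 pos [ 504.2 -284.   142.3] rot [180.    0.  103.9] w 73.9 g 0.0 F [-0.3 -0.1 -1.3] q7 49
move [378.9 171.4  12.4] rot [ 0.001  0.    -0.181]
```

>>> {"api": "drive_tool", "payload": {
  "moves": [
    {"x": 380, "y": 170, "z": 14, "rx": 0, "ry": 0, "rz": -0.181, "fingers": -0.15},
    {"x": 380, "y": 170, "z": 14, "rx": 0, "ry": 0, "rz": -0.181, "fingers": -0.15},
    {"x": 380, "y": 170, "z": 14, "rx": 0, "ry": 0, "rz": -0.181, "fingers": -0.15},
    {"x": 380, "y": 170, "z": 14, "rx": 0, "ry": 0, "rz": -0.181, "fingers": -0.15},
    {"x": 380, "y": 170, "z": 14, "rx": 0, "ry": 0, "rz": -0.181, "fingers": -0.15},
    {"x": 380, "y": 170, "z": 14, "rx": 0, "ry": 0, "rz": -0.181, "fingers": -0.15},
    {"x": 380, "y": 170, "z": 14, "rx": 0, "ry": 0, "rz": -0.181, "fingers": -0.15},
    {"x": 380, "y": 170, "z": 14, "rx": 0, "ry": 0, "rz": -0.181, "fingers": -0.15},
    {"x": 380, "y": 170, "z": 14, "rx": 0, "ry": 0, "rz": -0.181, "fingers": -0.15},
    {"x": 380, "y": 170, "z": 14, "rx": 0, "ry": 0, "rz": -0.181, "fingers": -0.15}
  ]
}}

```text
time_s: 9.07
tool_pos: [0.5774, 0.1234, 0.1276]
tool_rot: [-179.9, 0.0, 114.1]
force: [0.3, -0.1, -0.1]
grip_width: 0.05
grasp_force: 0.0
```

```bash
python3 - <<'E'
from h import *
c=vision.read_camera("wrist"); cv2.imwrite("pics/w5.png",c["image"][:,:,::-1])
V=c["image"].max(2)
for b in blobs(V[:290]<85,800): print(rect(c,b,.010),b.reshape(-1,2).mean(0),cv2.contourArea(b))
E
python3 go.py 579.3 125 12 114.3
```

```text
[784.4 189.3  39.8  45.5  24.3] [616.2247191 270.7752809] 1943.0
[580.8 127.7  18.6  71.7 112.7] [330.64347826 228.0173913 ] 2279.0
[720.4 221.1   6.7 167.7  89.9] [572.08539326 181.98876404] 1916.5
t 9.12 pos [577.6 123.6 127.9] rot [-180.     0.   114.1] w 50.3 g 0.0 F [ 0.6 -0.2 -0.7] q7 14
move [  0.6   2.2 115.9] rot [-0.001  0.    -0.003]
```

>>> {"api": "drive_tool", "payload": {
  "force": 12,
  "moves": [
    {"x": 1.5, "y": 3.4, "z": 45, "rx": 0, "ry": 0, "rz": 0.009, "fingers": -0.15},
    {"x": 1.5, "y": 3.4, "z": 85, "rx": 0, "ry": 0, "rz": 0.009, "fingers": -0.15},
    {"x": 1.5, "y": 3.4, "z": 108, "rx": 0, "ry": 0, "rz": 0.009, "fingers": -0.15},
    {"x": 1.5, "y": 3.4, "z": 117, "rx": 0, "ry": 0, "rz": 0.009, "fingers": -0.15},
    {"x": 1.5, "y": 3.4, "z": 117, "rx": 0, "ry": 0, "rz": 0.009, "fingers": -0.15},
    {"x": 1.5, "y": 3.4, "z": 117, "rx": 0, "ry": 0, "rz": 0.009, "fingers": 1},
    {"x": 1.5, "y": 3.4, "z": 117, "rx": 0, "ry": 0, "rz": 0.009, "fingers": 1},
    {"x": 1.5, "y": 3.4, "z": 117, "rx": 0, "ry": 0, "rz": 0.009, "fingers": 1},
    {"x": 1.5, "y": 3.4, "z": 117, "rx": 0, "ry": 0, "rz": 0.009, "fingers": 1},
    {"x": 1.5, "y": 3.4, "z": 117, "rx": 0, "ry": 0, "rz": 0.009, "fingers": 1},
    {"x": 1.5, "y": 3.4, "z": 117, "rx": 0, "ry": 0, "rz": 0.009, "fingers": 1}
  ]
}}

```text
time_s: 10.5
tool_pos: [0.5803, 0.1286, 0.0114]
tool_rot: [180.0, -0.0, 113.8]
force: [-0.8, 0.4, 3.1]
grip_width: 0.0186
grasp_force: 12.0
```

```bash
python3 go.py 419.7 -277.4 110 103.9
```

```text
t 10.5 pos [580.3 128.6  11.4] rot [180.   -0.  113.8] w 18.6 g 12.0 F [-0.8  0.4  3.1] q7 16
move [-306.7 -310.6  -98.8] rot [ 0.    -0.     0.172]
```

>>> {"api": "drive_tool", "payload": {
  "force": 12,
  "moves": [
    {"x": 0, "y": 0, "z": -20, "rx": 0, "ry": 0, "rz": 0, "fingers": 1},
    {"x": 0, "y": 0, "z": -60, "rx": 0, "ry": 0, "rz": 0, "fingers": 1},
    {"x": -12, "y": -12, "z": -95, "rx": 0, "ry": 0, "rz": 0.01, "fingers": 1},
    {"x": -40, "y": -40, "z": -110, "rx": 0, "ry": 0, "rz": 0.04, "fingers": 1},
    {"x": -75, "y": -76, "z": -110, "rx": 0, "ry": 0, "rz": 0.07, "fingers": 1},
    {"x": -110, "y": -111, "z": -110, "rx": 0, "ry": 0, "rz": 0.1, "fingers": 1},
    {"x": -145, "y": -147, "z": -110, "rx": 0, "ry": 0, "rz": 0.13, "fingers": 1},
    {"x": -180, "y": -182, "z": -110, "rx": 0, "ry": 0, "rz": 0.172, "fingers": 1},
    {"x": -215, "y": -218, "z": -110, "rx": 0, "ry": 0, "rz": 0.172, "fingers": 1},
    {"x": -250, "y": -253, "z": -110, "rx": 0, "ry": 0, "rz": 0.172, "fingers": 1},
    {"x": -280, "y": -284, "z": -105, "rx": 0, "ry": 0, "rz": 0.172, "fingers": 1},
    {"x": -298, "y": -302, "z": -85, "rx": 0, "ry": 0, "rz": 0.172, "fingers": 1},
    {"x": -307, "y": -311, "z": -65, "rx": 0, "ry": 0, "rz": 0.172, "fingers": 1},
    {"x": -307, "y": -311, "z": -60, "rx": 0, "ry": 0, "rz": 0.172, "fingers": 1},
    {"x": -307, "y": -311, "z": -60, "rx": 0, "ry": 0, "rz": 0.172, "fingers": 1}
  ]
}}

```text
time_s: 12.38
tool_pos: [0.4198, -0.2773, 0.0716]
tool_rot: [180.0, -0.0, 104.0]
force: [-0.9, -0.5, -1.8]
grip_width: 0.0189
grasp_force: 12.0
```

```bash
python3 - <<'E'
from h import *
c=vision.read_camera("wrist"); cv2.imwrite("pics/w6.png",c["image"][:,:,::-1])
E
python3 go.py 419.7 -277.4 15.4 103.9
```

```text
t 12.43 pos [ 420.2 -277.3   71.8] rot [179.9   0.  104. ] w 19.0 g 12.0 F [ 0.5 -0.1  0.5] q7 51
move [ 0.  -0.6 56.4] rot [0.001 0.    0.002]
```

View pics/w6.png

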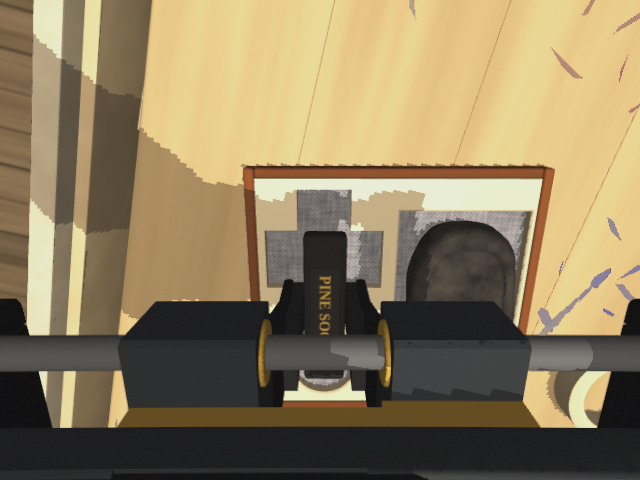

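The stick is held above its slot. The slot's far end is at columns 298–351, row 190; the notch spans 265–383; the stick's far end is at columns 303–347, row 232. I'll check these as numbers.

```bash
python3 - <<'E'
from h import *
c=vision.read_camera("wrist")
a=np.deg2rad(13.9); A=np.array([[np.cos(a),np.sin(a)],[-np.sin(a),np.cos(a)]])
f=lambda u,z:((onz(c,u,z)[:,:2]*1000-[464.9,-294.6])@A.T).round(1)
print("slot exp -56.5,68 -25.5,68; notch -75.5,44 -6.5,44",f([(298,190),(351,190),(265,231),(383,231)],.011))
print("stick end, top",f([(303,232),(347,232)],.070), "TCP",(A@(np.array(sensors.get_obs()["tool_pos"][:2])*1000-[464.9,-294.6])).round(1))
E
```

```text
slot exp -56.5,68 -25.5,68; notch -75.5,44 -6.5,44 [[-53.6  69.9]
 [-23.9  69.9]
 [-73.1  45.9]
 [ -4.8  46. ]]
stick end, top [[-47.7  62.9]
 [-29.3  62.9]] TCP [-39.1  27.4]
```

>>> {"api": "drive_tool", "payload": {
  "force": 12,
  "moves": [
    {"x": 1, "y": 0, "z": 20, "rx": 0, "ry": 0, "rz": 0, "fingers": 1},
    {"x": 1, "y": 0, "z": 38, "rx": 0, "ry": 0, "rz": 0, "fingers": 1},
    {"x": 1, "y": 0, "z": 49, "rx": 0, "ry": 0, "rz": 0, "fingers": 1},
    {"x": 1, "y": 0, "z": 54, "rx": 0, "ry": 0, "rz": 0, "fingers": 1},
    {"x": 1, "y": 0, "z": 56, "rx": 0, "ry": 0, "rz": 0, "fingers": 1},
    {"x": 1, "y": 0, "z": 56.7, "rx": 0, "ry": 0, "rz": 0, "fingers": 1},
    {"x": 1, "y": 0, "z": 56.7, "rx": 0, "ry": 0, "rz": 0, "fingers": 1},
    {"x": 1, "y": 0, "z": 56.7, "rx": 0, "ry": 0, "rz": 0, "fingers": 1}
  ]
}}

```text
time_s: 13.48
tool_pos: [0.4189, -0.277, 0.0153]
tool_rot: [180.0, -0.1, 103.9]
force: [-3.1, 1.3, 7.5]
grip_width: 0.0187
grasp_force: 12.0
```

>>> {"api": "drive_tool", "payload": {
  "force": 12,
  "moves": [
    {"x": 0, "y": 0, "z": -0.3, "rx": 0, "ry": 0, "rz": 0, "fingers": 0.45},
    {"x": 0, "y": 0, "z": -0.3, "rx": 0, "ry": 0, "rz": 0, "fingers": 0.38},
    {"x": 0, "y": 0, "z": -0.3, "rx": 0, "ry": 0, "rz": 0, "fingers": 0.38},
    {"x": 0, "y": 0, "z": -0.3, "rx": 0, "ry": 0, "rz": 0, "fingers": 0.38},
    {"x": 0, "y": 0, "z": -8, "rx": 0, "ry": 0, "rz": 0, "fingers": 0.38},
    {"x": 0, "y": 0, "z": -30, "rx": 0, "ry": 0, "rz": 0, "fingers": 0.38},
    {"x": 0, "y": 0, "z": -75, "rx": 0, "ry": 0, "rz": 0, "fingers": 0.38},
    {"x": 0, "y": 0, "z": -125, "rx": 0, "ry": 0, "rz": 0, "fingers": 0.38},
    {"x": 0, "y": 0, "z": -130, "rx": 0, "ry": 0, "rz": 0, "fingers": 0.0},
    {"x": 0, "y": 0, "z": -130, "rx": 0, "ry": 0, "rz": 0, "fingers": -0.3},
    {"x": 0, "y": 0, "z": -130, "rx": 0, "ry": 0, "rz": 0, "fingers": -0.3}
  ]
}}

```text
time_s: 14.85
tool_pos: [0.4182, -0.2764, 0.143]
tool_rot: [-179.9, -0.1, 103.9]
force: [-0.4, -0.3, -0.7]
grip_width: 0.0488
grasp_force: 0.0
```

```bash
python3 - <<'E'
from h import *
c=vision.read_camera("wrist"); cv2.imwrite("pics/w7.png",c["image"][:,:,::-1])
E
python3 go.py 446 -77 160 80
```

```text
t 14.9 pos [ 418.1 -276.4  143. ] rot [-1.799e+02 -1.000e-01  1.039e+02] w 52.1 g 0.0 F [ 0.5 -0.7  0.1] q7 47
move [186.9  75.  -16.9] rot [-0.003 -0.001  0.417]
```

View pics/w7.png

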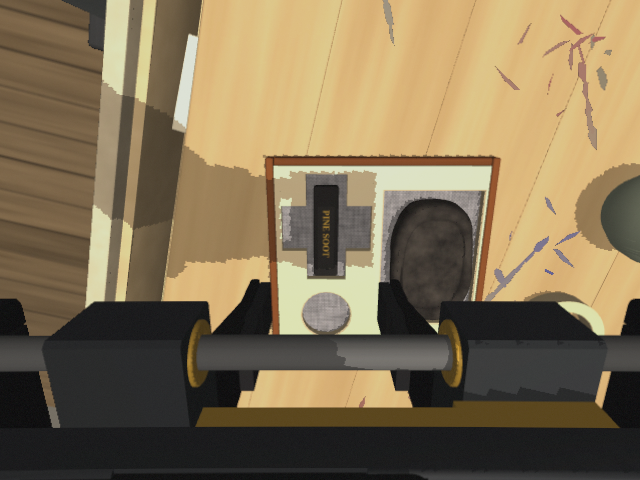

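The stick lies in its slot at (325,230), and the bottle hole at (326,313) is free. Next is the bottle.

>>> {"api": "drive_tool", "payload": {
  "moves": [
    {"x": 40, "y": 16, "z": -17, "rx": 0, "ry": 0, "rz": 0.15, "fingers": -0.3},
    {"x": 100, "y": 40, "z": -17, "rx": 0, "ry": 0, "rz": 0.3, "fingers": -0.3},
    {"x": 155, "y": 62, "z": -17, "rx": 0, "ry": 0, "rz": 0.417, "fingers": -0.3},
    {"x": 187, "y": 75, "z": -17, "rx": 0, "ry": 0, "rz": 0.417, "fingers": -0.3},
    {"x": 187, "y": 75, "z": -17, "rx": 0, "ry": 0, "rz": 0.417, "fingers": -0.3},
    {"x": 187, "y": 75, "z": -17, "rx": 0, "ry": 0, "rz": 0.417, "fingers": -0.3},
    {"x": 187, "y": 75, "z": -17, "rx": 0, "ry": 0, "rz": 0.417, "fingers": -0.3}
  ]
}}

```text
time_s: 15.78
tool_pos: [0.4465, -0.0788, 0.161]
tool_rot: [-180.0, 0.0, 79.9]
force: [0.9, -1.4, -0.0]
grip_width: 0.0565
grasp_force: 0.0
```

```bash
python3 - <<'E'
from h import *
c=vision.read_camera("wrist"); cv2.imwrite("pics/w8.png",c["image"][:,:,::-1])
np.savez("w8.npz",**{k:c[k] for k in("fx","fy","cx","cy","k1","R","t")})
E
python3 go.py 446 -77 30 80
```

```text
t 15.82 pos [446.5 -78.8 161.1] rot [-180.     0.    79.9] w 56.4 g 0.0 F [-0.8 -0.   0.2] q7 -5
move [  1.7  -0.8 131.1] rot [-0.001  0.    -0.002]
```

View pics/w8.png

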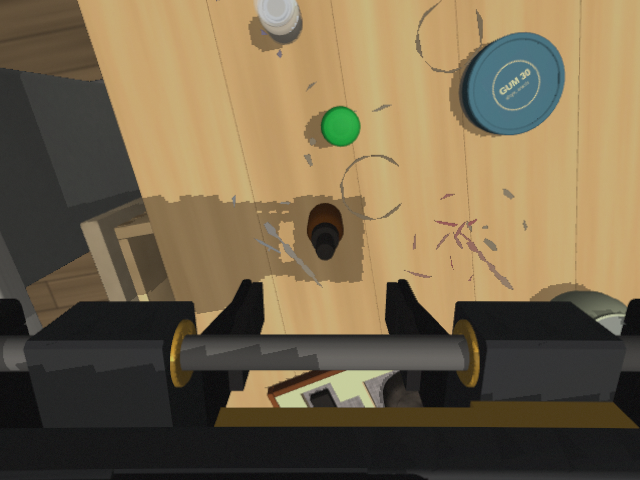

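The bottle's body spans columns 308–343 with its top rim near row 205, and the cap tip is at (325,250). The green decoy is at (341,127) and the white jar at (277,15).

```bash
python3 - <<'E'
from h import *
c=dict(np.load("w8.npz"))
P=lambda u,z:(onz(c,[u],z)[0]*1000).round(1)
print("cap top",P((325,250),.086),"body far edge z40",P((325,204),.0),P((325,204),.049),"sides z30",P((308,222),.03),P((343,222),.03))
print("green top",P((341,127),.061),"jar top",P((276,10),.061),"tin",P((514,83),.024))
E
```

```text
cap top [447.5 -77.   86. ] body far edge z40 [449.3 -66.7   0. ] [451.2 -56.1  49. ] sides z30 [435.2 -71.7  30. ] [461.5 -76.4  30. ]
green top [470.4  -6.5  61. ] jar top [443.9  64.3  61. ] tin [ 5.95e+02 -1.00e-01  2.40e+01]
```

>>> {"api": "drive_tool", "payload": {
  "force": 15,
  "moves": [
    {"x": 1.5, "y": 0, "z": 40, "rx": 0, "ry": 0, "rz": 0, "fingers": -0.3},
    {"x": 1.5, "y": 0, "z": 80, "rx": 0, "ry": 0, "rz": 0, "fingers": -0.3},
    {"x": 1.5, "y": 0, "z": 115, "rx": 0, "ry": 0, "rz": 0, "fingers": -0.3},
    {"x": 1.5, "y": 0, "z": 129, "rx": 0, "ry": 0, "rz": 0, "fingers": -0.3},
    {"x": 1.5, "y": 0, "z": 131, "rx": 0, "ry": 0, "rz": 0, "fingers": -0.3},
    {"x": 1.5, "y": 0, "z": 131, "rx": 0, "ry": 0, "rz": 0, "fingers": 0},
    {"x": 1.5, "y": 0, "z": 131, "rx": 0, "ry": 0, "rz": 0, "fingers": 0.2},
    {"x": 1.5, "y": 0, "z": 131, "rx": 0, "ry": 0, "rz": 0, "fingers": 0.5},
    {"x": 1.5, "y": 0, "z": 131, "rx": 0, "ry": 0, "rz": 0, "fingers": 1},
    {"x": 1.5, "y": 0, "z": 131, "rx": 0, "ry": 0, "rz": 0, "fingers": 1},
    {"x": 1.5, "y": 0, "z": 131, "rx": 0, "ry": 0, "rz": 0, "fingers": 1}
  ]
}}

```text
time_s: 17.2
tool_pos: [0.4475, -0.0758, 0.0308]
tool_rot: [180.0, -0.0, 80.0]
force: [-0.8, 0.7, 5.6]
grip_width: 0.0272
grasp_force: 15.0
```

```bash
python3 go.py 437.4 -349.2 65 60
```

```text
t 17.2 pos [447.5 -75.8  30.8] rot [180.  -0.  80.] w 27.2 g 15.0 F [-0.8  0.7  5.6] q7 0
move [-271.    37.3  -34.3] rot [ 0.001 -0.001  0.35 ]
```

>>> {"api": "drive_tool", "payload": {
  "force": 15,
  "moves": [
    {"x": 0, "y": 0, "z": -15, "rx": 0, "ry": 0, "rz": 0, "fingers": 1},
    {"x": 0, "y": 0, "z": -38, "rx": 0, "ry": 0, "rz": 0, "fingers": 1},
    {"x": -15, "y": 2, "z": -44, "rx": 0, "ry": 0, "rz": 0.02, "fingers": 1},
    {"x": -40, "y": 5, "z": -44, "rx": 0, "ry": 0, "rz": 0.06, "fingers": 1},
    {"x": -72, "y": 10, "z": -44, "rx": 0, "ry": 0, "rz": 0.11, "fingers": 1},
    {"x": -106, "y": 15, "z": -44, "rx": 0, "ry": 0, "rz": 0.16, "fingers": 1},
    {"x": -140, "y": 19, "z": -44, "rx": 0, "ry": 0, "rz": 0.21, "fingers": 1},
    {"x": -174, "y": 24, "z": -44, "rx": 0, "ry": 0, "rz": 0.26, "fingers": 1},
    {"x": -208, "y": 29, "z": -44, "rx": 0, "ry": 0, "rz": 0.31, "fingers": 1},
    {"x": -240, "y": 33, "z": -44, "rx": 0, "ry": 0, "rz": 0.35, "fingers": 1},
    {"x": -260, "y": 36, "z": -42, "rx": 0, "ry": 0, "rz": 0.35, "fingers": 1},
    {"x": -269, "y": 37, "z": -40, "rx": 0, "ry": 0, "rz": 0.35, "fingers": 1},
    {"x": -271, "y": 37, "z": -40, "rx": 0, "ry": 0, "rz": 0.35, "fingers": 1},
    {"x": -271, "y": 37, "z": -40, "rx": 0, "ry": 0, "rz": 0.35, "fingers": 1}
  ]
}}

```text
time_s: 18.95
tool_pos: [0.4364, -0.3487, 0.07]
tool_rot: [-180.0, -0.0, 60.0]
force: [0.8, 0.7, -1.1]
grip_width: 0.0276
grasp_force: 15.0
```

```bash
python3 - <<'E'
from h import *
c=vision.read_camera("wrist"); cv2.imwrite("pics/w9.png",c["image"][:,:,::-1])
c2=vision.read_camera("top"); cv2.imwrite("pics/t9.png",c2["image"][:,:,::-1])
np.savez("w9.npz",**{k:c[k] for k in("fx","fy","cx","cy","k1","R","t")})
E
python3 go.py 437.4 -349.2 34.8 60
```

```text
t 19.05 pos [ 436.9 -348.3   70.3] rot [-180.   -0.   60.] w 27.4 g 15.0 F [-0.1  0.  -1.1] q7 18
move [-0.6  0.9 35.5] rot [-0.    -0.001  0.001]
```

View pics/w9.png

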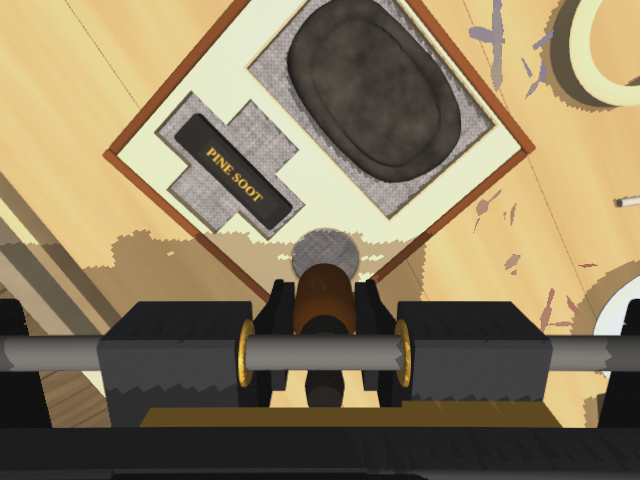

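```bash
python3 - <<'E'
from h import *
c=dict(np.load("w9.npz"))
P=lambda u,z:(onz(c,[u],z)[0]*1000).round(1)
far=P((326,229),.011); x=np.array([np.cos(np.pi/3),np.sin(np.pi/3),0])
print("hole centre",far-20*x, "left/right",P((292,258),.011),P((359,258),.011))
E
```

```text
hole centre [ 437.7        -348.92050808   11.        ] left/right [ 421.6 -336.9   11. ] [ 455.6 -356.6   11. ]
```

The hole centre measures (437.7,-348.9), as predicted, so I'll lower.

>>> {"api": "drive_tool", "payload": {
  "force": 15,
  "moves": [
    {"x": 1, "y": 0.7, "z": 12, "rx": 0, "ry": 0, "rz": 0, "fingers": 1},
    {"x": 1, "y": 0.7, "z": 24, "rx": 0, "ry": 0, "rz": 0, "fingers": 1},
    {"x": 1, "y": 0.7, "z": 31, "rx": 0, "ry": 0, "rz": 0, "fingers": 1},
    {"x": 1, "y": 0.7, "z": 34, "rx": 0, "ry": 0, "rz": 0, "fingers": 1},
    {"x": 1, "y": 0.7, "z": 35.5, "rx": 0, "ry": 0, "rz": 0, "fingers": 1},
    {"x": 1, "y": 0.7, "z": 36, "rx": 0, "ry": 0, "rz": 0, "fingers": 1},
    {"x": 1, "y": 0.7, "z": 36, "rx": 0, "ry": 0, "rz": 0, "fingers": 1},
    {"x": 1, "y": 0.7, "z": 36, "rx": 0, "ry": 0, "rz": 0, "fingers": 1}
  ]
}}

```text
time_s: 20.05
tool_pos: [0.4377, -0.3488, 0.0349]
tool_rot: [180.0, -0.0, 60.0]
force: [-2.7, 0.9, 5.0]
grip_width: 0.0272
grasp_force: 15.0
```

>>> {"api": "drive_tool", "payload": {
  "force": 15,
  "moves": [
    {"x": 0, "y": 0, "z": -0.2, "rx": 0, "ry": 0, "rz": 0, "fingers": 0.25},
    {"x": 0, "y": 0, "z": -0.2, "rx": 0, "ry": 0, "rz": 0, "fingers": 0.1},
    {"x": 0, "y": 0, "z": -0.2, "rx": 0, "ry": 0, "rz": 0, "fingers": -0.15},
    {"x": 0, "y": 0, "z": -0.2, "rx": 0, "ry": 0, "rz": 0, "fingers": -0.15},
    {"x": 0, "y": 0, "z": -8, "rx": 0, "ry": 0, "rz": 0, "fingers": -0.15},
    {"x": 0, "y": 0, "z": -35, "rx": 0, "ry": 0, "rz": 0, "fingers": -0.15},
    {"x": 0, "y": 0, "z": -80, "rx": 0, "ry": 0, "rz": 0, "fingers": -0.15},
    {"x": 0, "y": 0, "z": -125, "rx": 0, "ry": 0, "rz": 0, "fingers": -0.15},
    {"x": 0, "y": 0, "z": -130, "rx": 0, "ry": 0, "rz": 0, "fingers": -0.15},
    {"x": 0, "y": 0, "z": -130, "rx": 0, "ry": 0, "rz": 0, "fingers": -0.15}
  ]
}}

```text
time_s: 21.3
tool_pos: [0.4379, -0.3487, 0.1647]
tool_rot: [180.0, -0.0, 60.0]
force: [-0.1, -0.8, -0.6]
grip_width: 0.0498
grasp_force: 0.0
```

```bash
python3 - <<'E'
from h import *
c=vision.read_camera("wrist"); cv2.imwrite("pics/w10.png",c["image"][:,:,::-1])
E
python3 go.py 443.5 68 150 60
```

```text
t 21.35 pos [ 437.4 -348.3  163.7] rot [-179.9   -0.    60. ] w 49.8 g 0.0 F [-1.1 -0.4 -0.2] q7 13
move [ 363.5 -202.9   14. ] rot [-0.001 -0.    -0.   ]
```

View pics/w10.png

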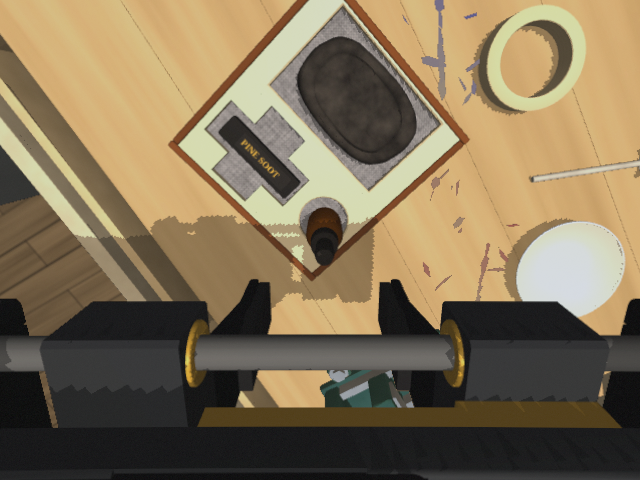

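The bottle stands upright in its hole at (323,225), which completes the ink kit. Next is the white jar.

>>> {"api": "drive_tool", "payload": {
  "moves": [
    {"x": 45, "y": -25, "z": 8, "rx": 0, "ry": 0, "rz": 0, "fingers": -0.15},
    {"x": 95, "y": -53, "z": 14, "rx": 0, "ry": 0, "rz": 0, "fingers": -0.15},
    {"x": 145, "y": -81, "z": 14, "rx": 0, "ry": 0, "rz": 0, "fingers": -0.15},
    {"x": 195, "y": -109, "z": 14, "rx": 0, "ry": 0, "rz": 0, "fingers": -0.15},
    {"x": 245, "y": -137, "z": 14, "rx": 0, "ry": 0, "rz": 0, "fingers": -0.15},
    {"x": 295, "y": -165, "z": 14, "rx": 0, "ry": 0, "rz": 0, "fingers": -0.15},
    {"x": 340, "y": -190, "z": 14, "rx": 0, "ry": 0, "rz": 0, "fingers": -0.15},
    {"x": 363, "y": -203, "z": 14, "rx": 0, "ry": 0, "rz": 0, "fingers": -0.15},
    {"x": 363, "y": -203, "z": 14, "rx": 0, "ry": 0, "rz": 0, "fingers": -0.15},
    {"x": 363, "y": -203, "z": 14, "rx": 0, "ry": 0, "rz": 0, "fingers": -0.15},
    {"x": 363, "y": -203, "z": 14, "rx": 0, "ry": 0, "rz": 0, "fingers": -0.15}
  ]
}}

```text
time_s: 22.72
tool_pos: [0.4435, 0.0656, 0.15]
tool_rot: [-180.0, 0.0, 59.8]
force: [-0.1, 0.2, -0.1]
grip_width: 0.05
grasp_force: 0.0
```

```bash
python3 - <<'E'
from h import *
c=vision.read_camera("wrist"); im=c["image"]; cv2.imwrite("pics/w11.png",im[:,:,::-1])
S=im.max(2).astype(int)-im.min(2); V=im.max(2)
m=(S<30)&(V>110); m[295:]=0; m[:, :200]=0; m[:,450:]=0
for b in blobs(m,200):
    print(cv2.boundingRect(b),cv2.contourArea(b),rect(c,b,.03))
    q=b.reshape(-1,2); lo=q[q[:,1]>q[:,1].max()-25]; print("stopper?",onz(c,[cv2.minEnclosingCircle(lo.reshape(-1,1,2))[0]],.061)*1000)
for n,lo,hi in(("red",(0,150,60),(8,255,255)),("green",(50,120,40),(80,255,255))):
    for b in blobs(cv2.inRange(cv2.cvtColor(im,cv2.COLOR_RGB2HSV),lo,hi)>0,200): print(n,rect(c,b,.03))
a=im[100:300,200:450]; cv2.imwrite("pics/w11c.png",cv2.resize(a,None,fx=2,fy=2)[:,:,::-1])
E
python3 go.py 443.5 68 22 60
```

```text
(305, 212, 34, 45) 1213.5 [441.1  65.3  24.5  34.1  58.9]
stopper? [[444.53240691  70.74164936  61.        ]]
red [513.9  99.2  26.9  34.8 127.1]
green [477.5  -6.   20.3  50.8 109.4]
t 22.77 pos [443.6  65.8 150.1] rot [-180.     0.    59.8] w 50.2 g 0.0 F [-0.1  0.3  1. ] q7 -43
move [  1.9  -1.1 128.1] rot [-0.     0.    -0.003]
```

>>> {"api": "drive_tool", "payload": {
  "force": 15,
  "moves": [
    {"x": 2, "y": -1.3, "z": 40, "rx": 0, "ry": 0, "rz": 0, "fingers": -0.15},
    {"x": 2, "y": -1.3, "z": 80, "rx": 0, "ry": 0, "rz": 0, "fingers": -0.15},
    {"x": 2, "y": -1.3, "z": 115, "rx": 0, "ry": 0, "rz": 0, "fingers": -0.15},
    {"x": 2, "y": -1.3, "z": 127, "rx": 0, "ry": 0, "rz": 0, "fingers": -0.15},
    {"x": 2, "y": -1.3, "z": 129, "rx": 0, "ry": 0, "rz": 0, "fingers": -0.15},
    {"x": 2, "y": -1.3, "z": 129, "rx": 0, "ry": 0, "rz": 0, "fingers": 0.1},
    {"x": 2, "y": -1.3, "z": 129, "rx": 0, "ry": 0, "rz": 0, "fingers": 0.3},
    {"x": 2, "y": -1.3, "z": 129, "rx": 0, "ry": 0, "rz": 0, "fingers": 0.6},
    {"x": 2, "y": -1.3, "z": 129, "rx": 0, "ry": 0, "rz": 0, "fingers": 1},
    {"x": 2, "y": -1.3, "z": 129, "rx": 0, "ry": 0, "rz": 0, "fingers": 1},
    {"x": 2, "y": -1.3, "z": 129, "rx": 0, "ry": 0, "rz": 0, "fingers": 1}
  ]
}}

```text
time_s: 24.15
tool_pos: [0.4441, 0.0698, 0.022]
tool_rot: [180.0, -0.1, 60.0]
force: [-0.6, -0.2, 6.8]
grip_width: 0.0259
grasp_force: 15.0
```

```bash
python3 go.py 453 254.5 80 60; python3 go.py 453 254.5 80 100 | tail -1
```

```text
t 24.15 pos [444.1  69.8  22. ] rot [ 1.8e+02 -1.0e-01  6.0e+01] w 25.9 g 15.0 F [-0.6 -0.2  6.8] q7 -39
move [164.5 -84.6 -57.9] rot [ 0.001 -0.001 -0.   ]
move [164.5 -84.6 -57.9] rot [ 0.001 -0.001 -0.698]
```

>>> {"api": "drive_tool", "payload": {
  "force": 15,
  "moves": [
    {"x": 0, "y": 0, "z": -20, "rx": 0, "ry": 0, "rz": 0, "fingers": 1},
    {"x": 0, "y": 0, "z": -55, "rx": 0, "ry": 0, "rz": 0, "fingers": 1},
    {"x": 8, "y": -4, "z": -78, "rx": 0, "ry": 0, "rz": -0.05, "fingers": 1},
    {"x": 30, "y": -15, "z": -80, "rx": 0, "ry": 0, "rz": -0.15, "fingers": 1},
    {"x": 60, "y": -31, "z": -80, "rx": 0, "ry": 0, "rz": -0.3, "fingers": 1},
    {"x": 92, "y": -47, "z": -76, "rx": 0, "ry": 0, "rz": -0.45, "fingers": 1},
    {"x": 122, "y": -63, "z": -68, "rx": 0, "ry": 0, "rz": -0.6, "fingers": 1},
    {"x": 148, "y": -76, "z": -58, "rx": 0, "ry": 0, "rz": -0.698, "fingers": 1},
    {"x": 161, "y": -83, "z": -48, "rx": 0, "ry": 0, "rz": -0.698, "fingers": 1},
    {"x": 164.5, "y": -84.5, "z": -40, "rx": 0, "ry": 0, "rz": -0.698, "fingers": 1},
    {"x": 164.5, "y": -84.5, "z": -40, "rx": 0, "ry": 0, "rz": -0.698, "fingers": 1},
    {"x": 164.5, "y": -84.5, "z": -40, "rx": 0, "ry": 0, "rz": -0.698, "fingers": 1}
  ]
}}

```text
time_s: 25.65
tool_pos: [0.453, 0.253, 0.0616]
tool_rot: [180.0, 0.0, 99.8]
force: [-0.0, -0.8, 0.3]
grip_width: 0.026
grasp_force: 15.0
```

```bash
python3 - <<'E'
from h import *
c=vision.read_camera("wrist"); cv2.imwrite("pics/w12.png",c["image"][:,:,::-1])
np.savez("w12.npz",**{k:c[k] for k in("fx","fy","cx","cy","k1","R","t")})
E
python3 go.py 453 254.5 26 100
```

```text
t 25.7 pos [453.1 253.3  61.7] rot [180.    0.   99.9] w 25.8 g 15.0 F [-0.4 -0.7 -1.3] q7 -20
move [ 1.2  0.1 35.7] rot [ 0.001  0.    -0.003]
```

View pics/w12.png

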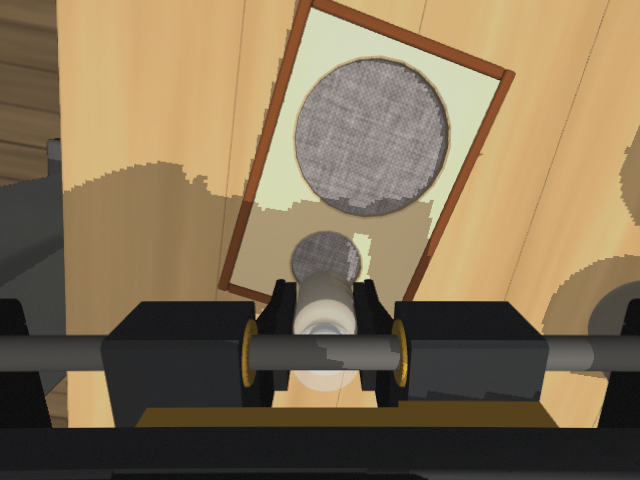

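The white jar is held upright over the small hole, which spans columns 291–361 with its far edge at row 231. The tin recess spans columns 294–450 and rows 57–216.

```bash
python3 - <<'E'
from h import *
c=dict(np.load("w12.npz"))
P=lambda u,z:(onz(c,[u],z)[0]*1000).round(1)
x=np.array([np.cos(np.deg2rad(99.9)),np.sin(np.deg2rad(99.9)),0])
print("hole",P((326,231),.011)-20*x,P((291,262),.011),P((361,262),.011))
L=[P(u,.011) for u in((294,137),(450,137),(372,57),(372,216))]; print("tin",L,(L[0]+L[1])/2,(L[2]+L[3])/2)
E
```

```text
hole [454.13858201 254.69781348  11.        ] [434.3 253.1  11. ] [473.3 259.8  11. ]
tin [array([425.9, 321.1,  11. ]), array([504.6, 334.6,  11. ]), array([457.6, 364.4,  11. ]), array([473.9, 287.1,  11. ])] [465.25 327.85  11.  ] [465.75 325.75  11.  ]
```

>>> {"api": "drive_tool", "payload": {
  "force": 15,
  "moves": [
    {"x": 1.5, "y": 0.4, "z": 12, "rx": 0, "ry": 0, "rz": 0, "fingers": 1},
    {"x": 1.5, "y": 0.4, "z": 24, "rx": 0, "ry": 0, "rz": 0, "fingers": 1},
    {"x": 1.5, "y": 0.4, "z": 31, "rx": 0, "ry": 0, "rz": 0, "fingers": 1},
    {"x": 1.5, "y": 0.4, "z": 34, "rx": 0, "ry": 0, "rz": 0, "fingers": 1},
    {"x": 1.5, "y": 0.4, "z": 35.5, "rx": 0, "ry": 0, "rz": 0, "fingers": 1},
    {"x": 1.5, "y": 0.4, "z": 36.2, "rx": 0, "ry": 0, "rz": 0, "fingers": 1},
    {"x": 1.5, "y": 0.4, "z": 36.2, "rx": 0, "ry": 0, "rz": 0, "fingers": 1},
    {"x": 1.5, "y": 0.4, "z": 36.2, "rx": 0, "ry": 0, "rz": 0, "fingers": 1}
  ]
}}

```text
time_s: 26.7
tool_pos: [0.4528, 0.2557, 0.026]
tool_rot: [-180.0, -0.0, 100.0]
force: [-3.5, -0.4, 4.4]
grip_width: 0.0262
grasp_force: 15.0
```

Contact. Release and lift.

>>> {"api": "drive_tool", "payload": {
  "force": 15,
  "moves": [
    {"x": 0, "y": 0, "z": -0.2, "rx": 0, "ry": 0, "rz": 0, "fingers": 0.3},
    {"x": 0, "y": 0, "z": -0.2, "rx": 0, "ry": 0, "rz": 0, "fingers": 0.1},
    {"x": 0, "y": 0, "z": -0.2, "rx": 0, "ry": 0, "rz": 0, "fingers": -0.15},
    {"x": 0, "y": 0, "z": -0.2, "rx": 0, "ry": 0, "rz": 0, "fingers": -0.15},
    {"x": 0, "y": 0, "z": -8, "rx": 0, "ry": 0, "rz": 0, "fingers": -0.15},
    {"x": 0, "y": 0, "z": -35, "rx": 0, "ry": 0, "rz": 0, "fingers": -0.15},
    {"x": 0, "y": 0, "z": -80, "rx": 0, "ry": 0, "rz": 0, "fingers": -0.15},
    {"x": 0, "y": 0, "z": -115, "rx": 0, "ry": 0, "rz": 0, "fingers": -0.15},
    {"x": 0, "y": 0, "z": -120, "rx": 0, "ry": 0, "rz": 0, "fingers": -1},
    {"x": 0, "y": 0, "z": -120, "rx": 0, "ry": 0, "rz": 0, "fingers": -1}
  ]
}}

```text
time_s: 27.95
tool_pos: [0.4527, 0.2558, 0.1453]
tool_rot: [180.0, -0.0, 100.0]
force: [0.8, 0.2, -1.1]
grip_width: 0.0628
grasp_force: 0.0
```

```bash
python3 - <<'E'
from h import *
c=vision.read_camera("wrist"); cv2.imwrite("pics/w13.png",c["image"][:,:,::-1])
E
python3 go.py 595.3 -2.2 120 0;python3 go.py 595.3 -2.2 120 180|tail -1
```

```text
t 28.0 pos [452.2 255.5 144.4] rot [-179.9    0.   100. ] w 66.6 g 0.0 F [-0.   0.2  1. ] q7 -21
move [-278.5   96.3   24.4] rot [-0.000e+00  1.000e-03  1.745e+00]
move [-278.5   96.3   24.4] rot [-1.000e-03 -0.000e+00 -1.397e+00]
```

>>> {"api": "drive_tool", "payload": {
  "moves": [
    {"x": -30, "y": 10, "z": 10, "rx": 0, "ry": 0, "rz": -0.15, "fingers": -1},
    {"x": -70, "y": 24, "z": 14, "rx": 0, "ry": 0, "rz": -0.32, "fingers": -1},
    {"x": -110, "y": 38, "z": 14, "rx": 0, "ry": 0, "rz": -0.49, "fingers": -1},
    {"x": -150, "y": 52, "z": 14, "rx": 0, "ry": 0, "rz": -0.66, "fingers": -1},
    {"x": -190, "y": 66, "z": 14, "rx": 0, "ry": 0, "rz": -0.83, "fingers": -1},
    {"x": -230, "y": 80, "z": 14, "rx": 0, "ry": 0, "rz": -1.0, "fingers": -1},
    {"x": -260, "y": 90, "z": 14, "rx": 0, "ry": 0, "rz": -1.17, "fingers": -1},
    {"x": -278.5, "y": 96.3, "z": 14, "rx": 0, "ry": 0, "rz": -1.34, "fingers": -1},
    {"x": -278.5, "y": 96.3, "z": 14, "rx": 0, "ry": 0, "rz": -1.397, "fingers": -1},
    {"x": -278.5, "y": 96.3, "z": 14, "rx": 0, "ry": 0, "rz": -1.397, "fingers": -1},
    {"x": -278.5, "y": 96.3, "z": 14, "rx": 0, "ry": 0, "rz": -1.397, "fingers": -1}
  ]
}}

```text
time_s: 29.38
tool_pos: [0.5952, -0.0015, 0.1302]
tool_rot: [-180.0, -0.1, 180.0]
force: [-0.7, -1.1, 0.7]
grip_width: 0.0871
grasp_force: 0.0
```

```bash
python3 - <<'E'
from h import *
c=vision.read_camera("wrist"); im=c["image"]
m=cv2.inRange(cv2.cvtColor(im,cv2.COLOR_RGB2HSV),(85,70,40),(125,255,255))>0
for b in blobs(m,2000): print(rect(c,b,.02),cv2.boundingRect(b))
E
python3 go.py 595.3 -2.2 18 180
```

```text
[596.8  -1.9  67.4  67.4  45.1] (277, 190, 94, 93)
t 29.43 pos [595.3  -1.3 130.5] rot [ 1.8e+02 -1.0e-01 -1.8e+02] w 87.2 g 0.0 F [0.  1.3 0. ] q7 91
move [-1.000e-01 -9.000e-01  1.125e+02] rot [ 0.    -0.001  0.   ]
```

>>> {"api": "drive_tool", "payload": {
  "force": 18,
  "moves": [
    {"x": -0.8, "y": -0.8, "z": 40, "rx": 0, "ry": 0, "rz": 0, "fingers": -1},
    {"x": -0.8, "y": -0.8, "z": 80, "rx": 0, "ry": 0, "rz": 0, "fingers": -1},
    {"x": -0.8, "y": -0.8, "z": 104, "rx": 0, "ry": 0, "rz": 0, "fingers": -1},
    {"x": -0.8, "y": -0.8, "z": 112, "rx": 0, "ry": 0, "rz": 0, "fingers": -1},
    {"x": -0.8, "y": -0.8, "z": 112, "rx": 0, "ry": 0, "rz": 0, "fingers": -0.8},
    {"x": -0.8, "y": -0.8, "z": 112, "rx": 0, "ry": 0, "rz": 0, "fingers": -0.6},
    {"x": -0.8, "y": -0.8, "z": 112, "rx": 0, "ry": 0, "rz": 0, "fingers": 1},
    {"x": -0.8, "y": -0.8, "z": 112, "rx": 0, "ry": 0, "rz": 0, "fingers": 1},
    {"x": -0.8, "y": -0.8, "z": 112, "rx": 0, "ry": 0, "rz": 0, "fingers": 1},
    {"x": -0.8, "y": -0.8, "z": 112, "rx": 0, "ry": 0, "rz": 0, "fingers": 1}
  ]
}}

```text
time_s: 30.68
tool_pos: [0.5976, -0.0025, 0.0204]
tool_rot: [180.0, 0.1, -180.0]
force: [-1.3, 0.0, 6.9]
grip_width: 0.0668
grasp_force: 18.0
```

```bash
python3 go.py 465.2 326.3 100 80
```

```text
t 30.68 pos [597.6  -2.5  20.4] rot [ 1.8e+02  1.0e-01 -1.8e+02] w 66.8 g 18.0 F [-1.3  0.   6.9] q7 93
move [132.1 328.9 -79.7] rot [2.000e-03 1.000e-03 1.746e+00]
```

>>> {"api": "drive_tool", "payload": {
  "force": 18,
  "moves": [
    {"x": 0, "y": 0, "z": -15, "rx": 0, "ry": 0, "rz": 0, "fingers": 1},
    {"x": 0, "y": 0, "z": -45, "rx": 0, "ry": 0, "rz": 0, "fingers": 1},
    {"x": 4, "y": 10, "z": -75, "rx": 0, "ry": 0, "rz": 0.05, "fingers": 1},
    {"x": 14, "y": 35, "z": -90, "rx": 0, "ry": 0, "rz": 0.2, "fingers": 1},
    {"x": 28, "y": 70, "z": -90, "rx": 0, "ry": 0, "rz": 0.37, "fingers": 1},
    {"x": 42, "y": 105, "z": -90, "rx": 0, "ry": 0, "rz": 0.54, "fingers": 1},
    {"x": 56, "y": 140, "z": -90, "rx": 0, "ry": 0, "rz": 0.71, "fingers": 1},
    {"x": 70, "y": 175, "z": -90, "rx": 0, "ry": 0, "rz": 0.88, "fingers": 1},
    {"x": 84, "y": 210, "z": -90, "rx": 0, "ry": 0, "rz": 1.05, "fingers": 1},
    {"x": 98, "y": 245, "z": -90, "rx": 0, "ry": 0, "rz": 1.22, "fingers": 1},
    {"x": 112, "y": 280, "z": -90, "rx": 0, "ry": 0, "rz": 1.39, "fingers": 1},
    {"x": 124, "y": 310, "z": -90, "rx": 0, "ry": 0, "rz": 1.56, "fingers": 1},
    {"x": 131, "y": 326, "z": -90, "rx": 0, "ry": 0, "rz": 1.7, "fingers": 1},
    {"x": 132, "y": 328, "z": -85, "rx": 0, "ry": 0, "rz": 1.746, "fingers": 1},
    {"x": 132, "y": 328, "z": -80, "rx": 0, "ry": 0, "rz": 1.746, "fingers": 1},
    {"x": 132, "y": 328, "z": -80, "rx": 0, "ry": 0, "rz": 1.746, "fingers": 1},
    {"x": 132, "y": 328, "z": -80, "rx": 0, "ry": 0, "rz": 1.746, "fingers": 1}
  ]
}}

```text
time_s: 32.8
tool_pos: [0.4649, 0.3249, 0.0994]
tool_rot: [180.0, -0.0, 79.9]
force: [0.3, -0.0, -1.0]
grip_width: 0.0667
grasp_force: 18.0
```

```bash
python3 go.py 465.2 324.9 24.4 80
```

```text
t 32.8 pos [464.9 324.9  99.4] rot [180.   -0.   79.9] w 66.7 g 18.0 F [ 0.3 -0.  -1. ] q7 -44
move [ 0.1  0.3 75. ] rot [ 0.    -0.    -0.001]
```

>>> {"api": "drive_tool", "payload": {
  "force": 18,
  "moves": [
    {"x": 0, "y": 0.3, "z": 20, "rx": 0, "ry": 0, "rz": 0, "fingers": 1},
    {"x": 0, "y": 0.3, "z": 42, "rx": 0, "ry": 0, "rz": 0, "fingers": 1},
    {"x": 0, "y": 0.3, "z": 60, "rx": 0, "ry": 0, "rz": 0, "fingers": 1},
    {"x": 0, "y": 0.3, "z": 69, "rx": 0, "ry": 0, "rz": 0, "fingers": 1},
    {"x": 0, "y": 0.3, "z": 73, "rx": 0, "ry": 0, "rz": 0, "fingers": 1},
    {"x": 0, "y": 0.3, "z": 75, "rx": 0, "ry": 0, "rz": 0, "fingers": 1},
    {"x": 0, "y": 0.3, "z": 75.5, "rx": 0, "ry": 0, "rz": 0, "fingers": 1},
    {"x": 0, "y": 0.3, "z": 75.5, "rx": 0, "ry": 0, "rz": 0, "fingers": 1},
    {"x": 0, "y": 0.3, "z": 75.5, "rx": 0, "ry": 0, "rz": 0, "fingers": 1}
  ]
}}

```text
time_s: 33.92
tool_pos: [0.4653, 0.3256, 0.0244]
tool_rot: [180.0, -0.1, 80.0]
force: [-1.0, -1.1, 4.8]
grip_width: 0.0669
grasp_force: 18.0
```

Contact. Release, lift and back off so the top camera can see.

>>> {"api": "drive_tool", "payload": {
  "force": 18,
  "moves": [
    {"x": 0, "y": 0, "z": -0.2, "rx": 0, "ry": 0, "rz": 0, "fingers": -0.6},
    {"x": 0, "y": 0, "z": -0.2, "rx": 0, "ry": 0, "rz": 0, "fingers": -0.8},
    {"x": 0, "y": 0, "z": -0.2, "rx": 0, "ry": 0, "rz": 0, "fingers": -0.9},
    {"x": 0, "y": 0, "z": -0.2, "rx": 0, "ry": 0, "rz": 0, "fingers": -0.9},
    {"x": 0, "y": 0, "z": -8, "rx": 0, "ry": 0, "rz": 0, "fingers": -0.9},
    {"x": 0, "y": 0, "z": -35, "rx": 0, "ry": 0, "rz": 0, "fingers": -0.9},
    {"x": 0, "y": 0, "z": -80, "rx": 0, "ry": 0, "rz": 0, "fingers": -0.9},
    {"x": 0, "y": 0, "z": -130, "rx": 0, "ry": 0, "rz": 0, "fingers": -0.9},
    {"x": 0, "y": 0, "z": -180, "rx": 0, "ry": 0, "rz": 0, "fingers": -0.9},
    {"x": 40, "y": -40, "z": -200, "rx": 0, "ry": 0, "rz": 0, "fingers": -0.9},
    {"x": 80, "y": -80, "z": -200, "rx": 0, "ry": 0, "rz": 0, "fingers": -0.9},
    {"x": 120, "y": -120, "z": -200, "rx": 0, "ry": 0, "rz": 0, "fingers": -0.9},
    {"x": 160, "y": -150, "z": -200, "rx": 0, "ry": 0, "rz": 0, "fingers": -0.9},
    {"x": 200, "y": -170, "z": -200, "rx": 0, "ry": 0, "rz": 0, "fingers": -0.9},
    {"x": 230, "y": -180, "z": -200, "rx": 0, "ry": 0, "rz": 0, "fingers": -0.9},
    {"x": 230, "y": -180, "z": -200, "rx": 0, "ry": 0, "rz": 0, "fingers": -0.9},
    {"x": 230, "y": -180, "z": -200, "rx": 0, "ry": 0, "rz": 0, "fingers": -0.9}
  ]
}}

```text
time_s: 36.05
tool_pos: [0.3284, 0.5822, 0.2238]
tool_rot: [180.0, 0.0, 79.9]
force: [0.7, -0.4, -0.6]
grip_width: 0.0824
grasp_force: 0.0
```

```bash
python3 - <<'E'
from h import *
a=vision.read_camera("top")["image"]; b=vision.read_camera("scene")["image"]
A=cv2.resize(a[170:345,100:520],(800,333)); B=cv2.resize(b[150:390,120:520],(440,264))
o=np.zeros((600,800,3),np.uint8); o[:333]=A; o[334:598,:440]=B
o[334:598,444:800]=cv2.resize(a[250:345,120:248],(356,264))
cv2.imwrite("pics/fin.png",o[:,:,::-1])
E
python3 go.py
```

```text
t 36.15 pos [328.8 581.8 224.1] rot [180.    0.   79.9] w 82.7 g 0.0 F [-0.6  0.2 -0.1] q7 -71
```

View pics/fin.png

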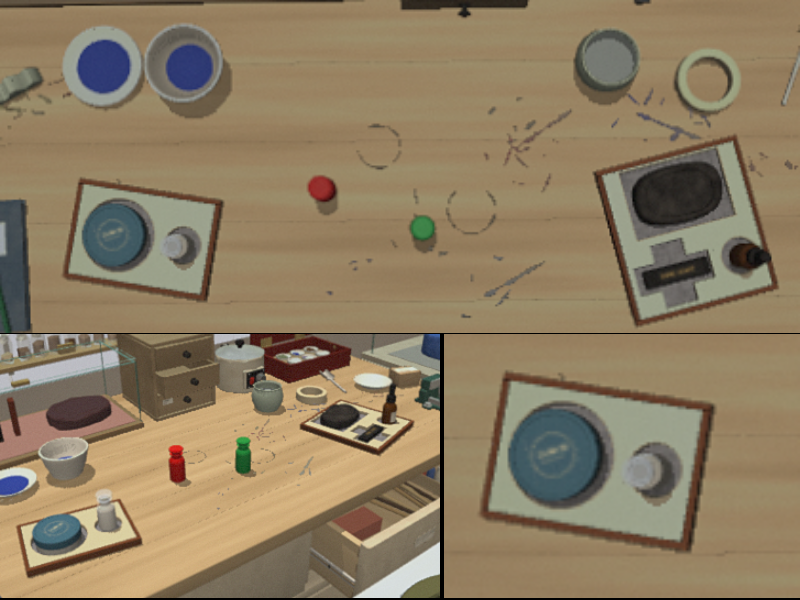

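The composite shows all five items upright in their recesses, with the mortar, pot, tape and decoys undisturbed. One numeric check on the tin (parallax), then I'll sign off.

```bash
python3 - <<'E'
from h import *
c=vision.read_camera("top"); im=c["image"]
m=cv2.inRange(cv2.cvtColor(im,cv2.COLOR_RGB2HSV),(85,70,40),(125,255,255))>0
m[:255]=0;m[335:]=0;m[:,:130]=0;m[:,220:]=0
ok=False
for b in blobs(m,300):
    r=rect(c,b,.028); print(r); ok=np.hypot(r[0]-465,r[1]-326.3)<4.5
print(ok)
if ok: print(workorder.sign_off())
E
```

```text
[464.4 323.9  64.7  65.4   0.6]
True
the job is handed in; nothing more can be done
None
```

Both kits are made up: stone, stick and bottle are in the ink tray, and the jar and tin are in the colour tray. All sit upright on the felt in their recesses, the mortar, water pot and tape roll were not moved, and the job was handed in at about 36 s.

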